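Refill the gravity-feed cartridge magazine

TASK

The gravity-feed magazine is down to its last reagent cartridge. Slide the two loose cartridges into its sloping lane from the open upper end, rounded blue nose downhill like the one already in it and feet under the side lips, so that all three stand nose to tail against the end stop; then swing the retaining bar right down across the lane behind the last one. Leave the other things on the bench where they are.

Things in the scene. Friction and masses are not known exactly. Their poses are not given: they have to be found in the camera images.
- magazine: The fixed magazine: a sloping aluminium lane on a grey stand 236 x 84 mm, with a retaining bar at its upper end. Origin: under the middle of the stand, on the worktop; x points uphill, away from the robot.
- lane: The magazine's slippery C-shaped rail, rising 24 degrees along its +x; a released cartridge slides down it by itself. Origin: on its floor and centreline, at the inner face of the end stop (low end, 32 mm above the worktop). +y across, left looking uphill; +z square to the floor. Three cartridges fill x = 0 to 210 mm: origins at x = 35, 105, 175 mm, y = z = 0, axes parallel to the lane's.
- lips_end (a point): Lane point x = 200, y = 0, z = 10 mm: upper end of the two side lips, which run from the end stop to here. Lip undersides 8 mm and tops 11.5 mm above the floor; slot between the lips 36 mm; channel under them, between the walls, 47 mm. From x = 196 to 211 mm the lip ends are bent up a little as a lead-in.
- landing (a point): Lane point x = 231, y = z = 0: middle of the open landing above the lips (x = 200 to 262 mm), where a cartridge is put on. Same floor, no lips; side guides 11 mm high flare from 47 to 64 mm apart.
- bar (a joint): Retaining bar: steel rod 8 mm thick with a red ball (18 mm) at its end, on a stiff hinge: it stays where left, about 0.8 N at the ball moves it. 0 = closed, square across the lane at x = 225 mm, 24 mm above the floor. It opens up and over to the right (lane -y): 1.57 = square to the floor, 2.6 = end of travel, leaning out right. Starts at 2.2 to 2.5. A cartridge below it stops it closing.
- bar_hinge (a point): Hinge of the retaining bar, on the right of the landing: lane point x = 225, y = -39, z = 24 mm. The axis is parallel to the lane's x; the ball's centre is 94 mm from it (when closed, at lane y = +55 mm).
- bar_tip (a point): Centre of the red ball at the free end of the retaining bar.
- cartridge_1: The cartridge that is already in the lane, against the end stop, nose downhill. 70 mm long, 130 g, T-shaped in section: foot 44 mm wide, 5 mm thick; body 32 mm wide, top 52 mm above the underside. Nose (own -x) rounded and blue, tail (+x) square and white. Flat parallel sides from x = -19 to +35 mm, to grip above the foot. Origin: centre of the underside, z up.
- cartridge_2: Loose reagent cartridge on the worktop. 70 mm long, 130 g, T-shaped in section: foot 44 mm wide, 5 mm thick; body 32 mm wide, top 52 mm above the underside. Nose (own -x) rounded and blue, tail (+x) square and white. Flat parallel sides from x = -19 to +35 mm, to grip above the foot. Origin: centre of the underside, z up.
- cartridge_3: Loose reagent cartridge on the worktop. 70 mm long, 130 g, T-shaped in section: foot 44 mm wide, 5 mm thick; body 32 mm wide, top 52 mm above the underside. Nose (own -x) rounded and blue, tail (+x) square and white. Flat parallel sides from x = -19 to +35 mm, to grip above the foot. Origin: centre of the underside, z up.
- cartridge_1_nose (a point): Foremost point of cartridge_1's blue nose, 26 mm above its underside.
- cartridge_2_nose (a point): Foremost point of cartridge_2's blue nose, 26 mm above its underside.
- cartridge_3_nose (a point): Foremost point of cartridge_3's blue nose, 26 mm above its underside.
- timer: White bench timer 64 x 64 x 16 mm, a bystander.
- tape_roll: Green tape roll, 69 mm across, 18 mm high, lying flat, a bystander.
- marker: Marker pen with blue cap, 135 mm long, 16 mm thick, a bystander.
- beaker: Clear beaker 69 mm across, 85 mm high, a bystander.
- tweezers: White tweezers 126 mm long, 16 mm wide, 8 mm high, lying between the magazine and the loose cartridges, a bystander.
Not all that is in view belongs to the job. Leave any orange look-alike of the cartridge_3 alone.

How it is judged:
On the way, in this order (a step that is already met when the one before it is completed fails the run):
1. one loose cartridge has been slid down the lane, blue nose downhill, against the one already there (((x of cartridge_2 in the frame of lane between 0.101 and 0.111 m and x of cartridge_2_nose in the frame of lane between 0.066 and 0.076 m and y of cartridge_2 in the frame of lane between -0.004 and 0.004 m and z of cartridge_2 in the frame of lane between -0.003 and 0.005 m and angle between the z axis of cartridge_2 and the z axis of lane, either way round below 0.08 rad) or (x of cartridge_3 in the frame of lane between 0.101 and 0.111 m and x of cartridge_3_nose in the frame of lane between 0.066 and 0.076 m and y of cartridge_3 in the frame of lane between -0.004 and 0.004 m and z of cartridge_3 in the frame of lane between -0.003 and 0.005 m and angle between the z axis of cartridge_3 and the z axis of lane, either way round below 0.08 rad))), for 0.2 s.
2. the other one is in behind it, so that three stand nose to tail (x of cartridge_1 in the frame of lane between 0.031 and 0.041 m and x of cartridge_1_nose in the frame of lane between -0.004 and 0.006 m and y of cartridge_1 in the frame of lane between -0.004 and 0.004 m and z of cartridge_1 in the frame of lane between -0.003 and 0.005 m and angle between the z axis of cartridge_1 and the z axis of lane, either way round below 0.08 rad and (((x of cartridge_2 in the frame of lane between 0.101 and 0.111 m and x of cartridge_2_nose in the frame of lane between 0.066 and 0.076 m and y of cartridge_2 in the frame of lane between -0.004 and 0.004 m and z of cartridge_2 in the frame of lane between -0.003 and 0.005 m and angle between the z axis of cartridge_2 and the z axis of lane, either way round below 0.08 rad) and (x of cartridge_3 in the frame of lane between 0.171 and 0.181 m and x of cartridge_3_nose in the frame of lane between 0.136 and 0.146 m and y of cartridge_3 in the frame of lane between -0.004 and 0.004 m and z of cartridge_3 in the frame of lane between -0.003 and 0.005 m and angle between the z axis of cartridge_3 and the z axis of lane, either way round below 0.08 rad)) or ((x of cartridge_3 in the frame of lane between 0.101 and 0.111 m and x of cartridge_3_nose in the frame of lane between 0.066 and 0.076 m and y of cartridge_3 in the frame of lane between -0.004 and 0.004 m and z of cartridge_3 in the frame of lane between -0.003 and 0.005 m and angle between the z axis of cartridge_3 and the z axis of lane, either way round below 0.08 rad) and (x of cartridge_2 in the frame of lane between 0.171 and 0.181 m and x of cartridge_2_nose in the frame of lane between 0.136 and 0.146 m and y of cartridge_2 in the frame of lane between -0.004 and 0.004 m and z of cartridge_2 in the frame of lane between -0.003 and 0.005 m and angle between the z axis of cartridge_2 and the z axis of lane, either way round below 0.08 rad)))), for 0.2 s.
At the end, for the whole second after the job is handed in: All three cartridges rest on the lane floor under its lips, blue noses downhill, nose to tail from the end stop (along the lane -4 to +6 mm, sideways 4 mm, height -3 to +5 mm, tilt 0.08 rad), and the retaining bar is down (below 0.1 rad) (all of step 2 and value of joint bar below 0.1 rad and linear speed of each of cartridge_1, cartridge_2, cartridge_3 below 0.02 m/s); the robot touches nothing.
It fails at once if a bystander (timer, tape roll, marker, beaker, tweezers) is shoved more than 30 mm (distance of any of timer, tape_roll, marker, beaker, tweezers from where it was at the start of the episode above 0.03 m).
It also fails if it takes over 72 s, if anything falls off the work surface, if the arm or the gripper's body presses on something with over 40 N, if the wrist force passes 120 N, or if a joint passes its speed limit or range.

ROBOT

A 6-joint arm with a two-finger parallel gripper is mounted at the origin on a cart in front of the work surface, level with it; the furniture and walls round the work are solid. World frame = base frame: x ahead of the robot, y to its left, z up, the work surface at z = 0. Lengths are in m, angles in rad, forces in N, time in s.
With the tool pointing down it reaches from about 0.35 to 0.775 m from the base axis. Payload 7.3 kg.
Tool frame: the origin (TCP) lies midway between the tips of the shut fingers; the grasp point (between the pads) lies 19 mm behind it (robot.tcp_to_grasp is the distance from the TCP to the grasp point, in m); z points along the fingers, y is the line along which they close (so a half turn about z gives the same grasp; the last joint's range is limited). The gripper opens to 92 mm and grips with 3 to 60 N. Pads are 19 mm wide; open, the fingers measure 130 mm over their backs; the gripper's body (75 mm by 190 mm) begins 47 mm behind the grasp point.
Start: joints at [1.153, 0.342, 1.524, -0, 1.275, -0.146], TCP at [0.141, 0.506, 0.227] pointing down, gripper open.
Joint ranges: [-2.53, 2.53], [-0.77, 2.02], [0.04, 2.7], [-1, 4.14], [0.28, 2.66], [-3.11, 3.11]. Speed limits (rad/s): [2.57, 2.57, 3.14, 3.14, 3.14, 3.14].

INTERFACE

Orientations are given as [roll, pitch, yaw] about the fixed x, y, z axes, in that order (R = Rz(yaw) Ry(pitch) Rx(roll)).
In Python, from cell import readout, cams, ticket, robot gives the robot as it stands. The module is installed in compiled form; this text tells all that it offers.
- The arm moves only by the tool jog_arm, never from a script. Its argument "plan" is a list of rows, each a list of 5 numbers: the shift along the world's x, y, z each as a share of 0.08 m, from -1 to 1, then the turn about the world's z as a share of 90 degrees, from -1 to 1, then the opening, from -1 (shut) to 1 (fully open). A call has 1 to 12 rows; each row is the pose to reach, as a shift and turn from the pose commanded when the call began; what a row does not reach only later rows make up. A row lasts 1/10 s, in which the tool goes at most 50 mm and 8.59 degrees, less where a joint would pass 70% of its speed; a pose out of reach is approached as far as the arm can. A call with a number of a shift or a turn outside -1 to 1 is refused whole. A call with a gripper value outside its range is refused whole. The fingers move at their own pace and stop on an object; "squeeze" is the grip in N (left out, the last holds). Time passes only in rows, so rows that repeat a pose let the fingers close. It gives the time, the measured TCP pose, the force, the opening and the grip force at its end, in the units of the state.
- readout.observe(): the state, without advancing time (a new reading comes with each control period).
- cams.read_camera(name): name is "scene" or "top" or "wrist"; returns the picture (400x640x3 uint8, blue, green, red); there is no depth.
- cams.calibration(name): a dict with "K" (3x3 intrinsics, pixels), "world_from_camera" (4x4, takes a point from camera to world coordinates). Camera axes: x right, y down, z forward; pixel columns grow to the right and rows downward; lengths in m; the calibration is good to about 2 mm. A picture is of the moment at which its call begins: read the wrist's pose just before it. calibration takes no time and is no camera call; for the wrist camera it gives the pose at the moment of the call.
- ticket.hand_in(): hands the job in; it is judged then, once.
The state is a dict: "time": time; "qpos": joint angles; "qvel": joint speeds; "joint_efforts": joint torques, N m; "tool_pos": TCP position; "tool_rot": TCP orientation; "contact_force": force on the tool from outside, world axes, zero at the start; "torque": the same for the moment, N m; "opening": finger opening in m; "grip_force": force on a finger pad.
Only numpy, scipy, OpenCV 4.12 (cv2) and the standard library are available. Lean on these libraries where they do the work, as an engineer would, in place of code of your own. Each camera call takes 0.05 s, during which the arm holds its last target. There are 200 camera calls.

## Working session

There is one attempt and no reset: what is moved stays moved. The work goes in short steps, Python scripts to look and compute and a tool call to move; the robot and the scene stay as the last step left them, time stands still between calls to the robot, and variables do not carry over. Pictures are saved under pics/ and viewed, at most 10 in all, crops included, and the job is handed in when it is done.

Besides the shell and the picture viewer there is one more tool, called as name(argument=value, ...), one argument or row to a line, values as JSON. jog_arm: Moves the arm, as the interface text tells. Shift numbers are shares of 0.08 m and turn numbers shares of 90 degrees, none past 1 either way. Its arguments: {"type":"object","properties":{"plan":{"type":"array"},"squeeze":{"type":"number"}},"required":["plan"]}

```bash
mkdir -p pics; ls; python3 - <<'E'
from cell import readout,cams,robot
import cv2,numpy as np
s=readout.observe();print(s['time'],s['tool_pos'],s['tool_rot'],s['opening'])
for n in ['top','scene']:
    cv2.imwrite(f'pics/{n}0.png',cams.read_camera(n));c=cams.calibration(n);print(n,np.round(c['K'],1).tolist(),np.round(c['world_from_camera'],3).tolist())
E
```

```text
pics
0.0 [0.14076248 0.50535576 0.2260342 ] [-3.14004221e+00 -2.17478096e-04  2.86981316e+00] 0.09181992020042443
top [[440.4, 0.0, 317.8], [0.0, 440.4, 205.5], [0.0, 0.0, 1.0]] [[-0.006, -0.995, 0.101, 0.366], [-1.0, 0.005, -0.008, -0.035], [0.008, -0.101, -0.995, 1.602], [0.0, 0.0, 0.0, 1.0]]
scene [[420.0, 0.0, 316.7], [0.0, 420.0, 196.2], [0.0, 0.0, 1.0]] [[0.673, -0.546, 0.499, -0.068], [-0.74, -0.488, 0.464, -0.592], [-0.01, -0.682, -0.732, 0.993], [0.0, 0.0, 0.0, 1.0]]
```

View pics/top0.png

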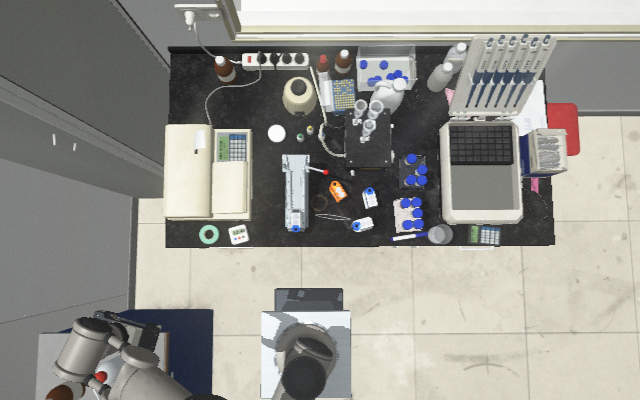

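View pics/scene0.png

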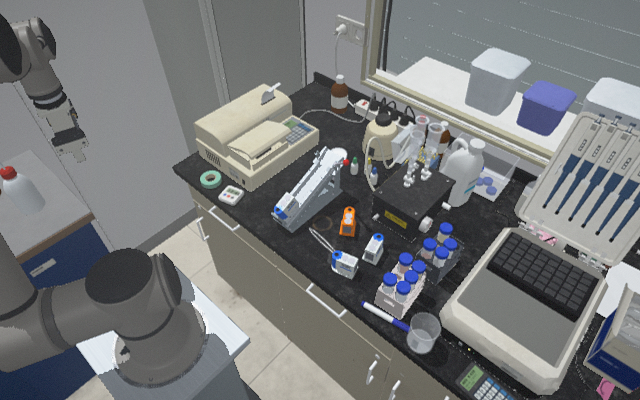

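The top view shows the magazine at about (295,193) with its red ball at (325,172). The loose cartridges are at (369,197) and (362,224), the orange look-alike at (337,190) and the tweezers at (333,217). The scene view shows the loose ones at (372,249) and (343,264).

```bash
cat > h.py <<'E'
import numpy as np,cv2
from cell import readout,cams,robot
def ray(n,uv,c=None):
    c=c or cams.calibration(n);T=np.array(c['world_from_camera']);K=np.array(c['K'])
    d=T[:3,:3]@np.linalg.solve(K,[uv[0],uv[1],1]);return T[:3,3],d/np.linalg.norm(d)
def plane(n,uv,z,c=None):
    o,d=ray(n,uv,c);return o+d*(z-o[2])/d[2]
def tri(rays):
    A=0;b=0
    for o,d in rays:
        P=np.eye(3)-np.outer(d,d);A=A+P;b=b+P@o
    p=np.linalg.solve(A,b);return p,[np.linalg.norm((np.eye(3)-np.outer(d,d))@(p-o)) for o,d in rays]
def proj(n,p,c=None):
    c=c or cams.calibration(n);T=np.array(c['world_from_camera']);q=T[:3,:3].T@(np.asarray(p)-T[:3,3]);q=np.array(c['K'])@q;return q[:2]/q[2]
E
python3 - <<'E'
from h import *
for uv,z in [((369,197),.05),((362,224),.05),((337,190),.05),((333,217),.0),((296,228),.05),((295,157),.13)]: print(uv,plane('top',uv,z).round(3))
print(tri([ray('top',(325,172)),ray('scene',(346,163))]))
s=readout.observe();T=cams.calibration('wrist');print(T['K'],np.round(T['world_from_camera'],3),s['tool_pos'])
a=cv2.imread('pics/top0.png')[145:245,270:400];b=cv2.imread('pics/scene0.png')[140:280,260:400]
cv2.imwrite('pics/z.png',np.hstack([cv2.resize(a,(455,350),interpolation=2),cv2.resize(b,(350,350),interpolation=2)])[:, :800])
E
```

```text
(369, 197) [ 0.553 -0.23   0.05 ]
(362, 224) [ 0.457 -0.203  0.05 ]
(337, 190) [ 0.579 -0.116  0.05 ]
(333, 217) [ 0.486 -0.103  0.   ]
(296, 228) [0.444 0.03  0.05 ]
(295, 157) [0.681 0.029 0.13 ]
(array([ 0.61548319, -0.07002774,  0.20654807]), [np.float64(0.00021145746759828314), np.float64(0.00021145746759843175)])
[[331.55815258   0.         321.80486171]
 [  0.         331.55815258 200.76700575]
 [  0.           0.           1.        ]] [[ 0.269  0.927  0.262  0.07 ]
 [ 0.963 -0.258 -0.075  0.525]
 [-0.002  0.273 -0.962  0.383]
 [ 0.     0.     0.     1.   ]] [0.14075249 0.50540792 0.22612192]
```

View pics/z.png

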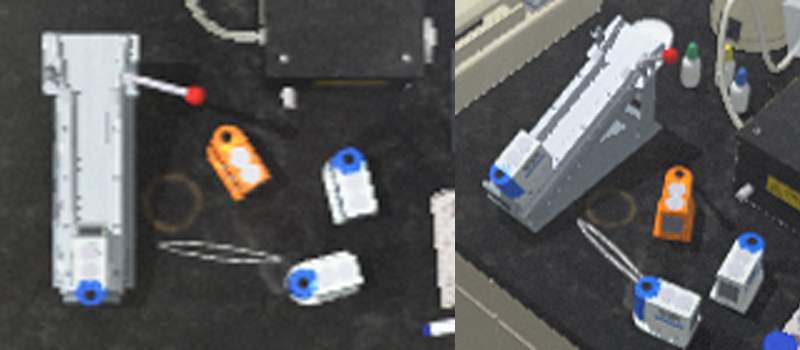

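The zoom shows the lower loose cartridge with its nose pointing left (+y), the upper one with its nose away (+x), and the magazine's cartridge with its nose towards the robot. Next I'll bring the wrist camera over them.

jog_arm(
  plan=[
    [0.4,-0.5,0.1,0,1],
    [0.8,-1,0.1,0,1],
    [0.8,-1,0.1,0,1],
  ],
  squeeze=5,
)

```text
time: 0.4
tool_pos: [0.2072, 0.4224, 0.2346]
tool_rot: [-3.14, 0.001, 2.866]
contact_force: [-0.5, 0.4, 0.8]
opening: 0.092
grip_force: 0.0
```

jog_arm(
  plan=[
    [0.4,-0.5,0.1,0,1],
    [0.8,-1,0.1,0,1],
    [0.8,-1,0.1,0,1],
  ],
)

```text
time: 0.7
tool_pos: [0.2714, 0.3427, 0.2427]
tool_rot: [-3.141, 0.001, 2.865]
contact_force: [-0.8, 0.2, -0.0]
opening: 0.0923
grip_force: 0.0
```

jog_arm(
  plan=[
    [0.4,-0.5,0.1,0,1],
    [0.8,-1,0.1,0,1],
    [0.8,-1,0.1,0,1],
  ],
)

```text
time: 1.0
tool_pos: [0.3355, 0.263, 0.2507]
tool_rot: [-3.141, 0.001, 2.865]
contact_force: [-0.5, 0.7, -0.2]
opening: 0.092
grip_force: 0.0
```

jog_arm(
  plan=[
    [0.4,-0.5,0,0,1],
    [0.8,-1,0,0,1],
    [0.8,-1,0,0,1],
  ],
)

```text
time: 1.3
tool_pos: [0.3994, 0.1833, 0.2504]
tool_rot: [-3.141, 0.001, 2.865]
contact_force: [0.3, 0.1, 0.1]
opening: 0.0919
grip_force: 0.0
```

jog_arm(
  plan=[
    [0.1,-0.5,0,0,0.3],
    [0.2,-1,0,0,0.3],
    [0.2,-1,0,0,0.3],
  ],
)

```text
time: 1.6
tool_pos: [0.4132, 0.1039, 0.2504]
tool_rot: [-3.141, -0.0, 2.866]
contact_force: [-0.2, 0.5, 0.3]
opening: 0.0723
grip_force: 0.0
```

jog_arm(
  plan=[
    [0.1,-0.5,0,0,0.3],
    [0.2,-1,0,0,0.3],
    [0.2,-1,0,0,0.3],
  ],
)

```text
time: 1.9
tool_pos: [0.4296, 0.0244, 0.2505]
tool_rot: [-3.141, 0.0, 2.867]
contact_force: [-0.8, 0.6, -0.2]
opening: 0.06
grip_force: 0.0
```

jog_arm(
  plan=[
    [0.1,-0.5,0,0,0.3],
    [0.2,-1,0,0,0.3],
    [0.2,-1,0,0,0.3],
  ],
)

```text
time: 2.2
tool_pos: [0.4459, -0.0553, 0.2504]
tool_rot: [-3.141, 0.0, 2.867]
contact_force: [0.2, 0.8, 0.1]
opening: 0.0594
grip_force: 0.0
```

jog_arm(
  plan=[
    [0.1,-0.5,0,0,0.3],
    [0.2,-1,0,0,0.3],
    [0.2,-1,0,0,0.3],
    [0.2,-1,0,0,0.3],
    [0.2,-1,0,0,0.3],
  ],
)

```text
time: 2.7
tool_pos: [0.4609, -0.1319, 0.2506]
tool_rot: [3.141, -0.001, 2.871]
contact_force: [-0.3, -0.3, 0.3]
opening: 0.0597
grip_force: 0.0
```

```bash
python3 - <<'E'
from h import *
import json
c=cams.calibration('wrist');im=cams.read_camera('wrist');cv2.imwrite('pics/w1.png',im)
json.dump({k:np.array(v).tolist() for k,v in c.items() if k in('K','world_from_camera')},open('w1.json','w'))
print(np.round(c['world_from_camera'],3).tolist())
hsv=cv2.cvtColor(im,cv2.COLOR_BGR2HSV);m=cv2.inRange(hsv,(100,120,60),(130,255,255))
n,l,s,ce=cv2.connectedComponentsWithStats(m)
for i in range(1,n):
    if s[i,4]>60: print(s[i],ce[i].round(1),plane('wrist',ce[i],.052,c).round(3))
E
```

```text
[[0.267, 0.927, 0.263, 0.39], [0.964, -0.257, -0.072, -0.113], [0.0, 0.272, -0.962, 0.408], [0.0, 0.0, 0.0, 1.0]]
[454 105  48  34 518] [476.6 118. ] [0.444 0.04  0.052]
[162 159  12  13 111] [167.6 164.7] [ 0.404 -0.289  0.052]
[266 164  25  31 441] [279.7 176.1] [ 0.448 -0.176  0.052]
[ 74 189  36  24 425] [ 90.2 201.1] [ 0.419 -0.388  0.052]
[  55  222   69   48 1773] [ 87.6 242.7] [ 0.464 -0.414  0.052]
```

View pics/w1.png

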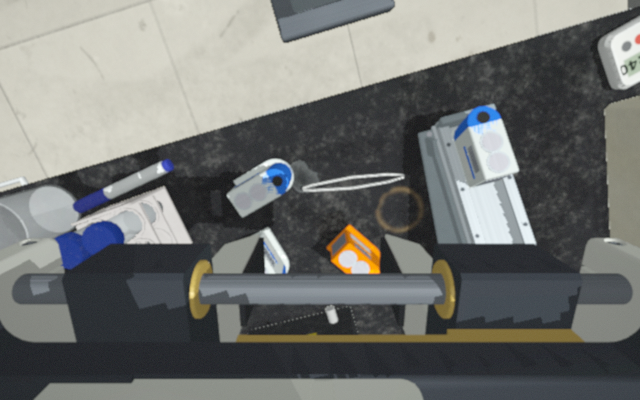

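The wrist view shows loose cartridge B at (262,187) and the magazine's nose at (482,118), but the gripper hides cartridge A. I'll move further forward to bring everything into view.

jog_arm(
  plan=[
    [0.5,0,0.4,0,0.3],
    [1,0.1,0.4,0,0.3],
    [1,0.1,0.4,0,0.3],
  ],
)

```text
time: 3.05
tool_pos: [0.5443, -0.1238, 0.2825]
tool_rot: [3.14, 0.002, 2.873]
contact_force: [0.6, -0.5, -0.2]
opening: 0.0595
grip_force: 0.0
```

jog_arm(
  plan=[
    [0.5,0,0.4,0,0.3],
    [1,0.1,0.4,0.1,0.3],
    [1,0.1,0.4,0.18,0.3],
    [1,0.1,0.4,0.18,0.3],
    [1,0.1,0.4,0.18,0.3],
  ],
)

```text
time: 3.55
tool_pos: [0.6203, -0.1172, 0.3147]
tool_rot: [3.141, -0.001, -3.133]
contact_force: [-0.1, 0.1, -0.9]
opening: 0.0595
grip_force: 0.0
```

```bash
python3 - <<'E'
from h import *
import json
c=cams.calibration('wrist');im=cams.read_camera('wrist');cv2.imwrite('pics/w2.png',im)
json.dump({k:np.array(v).tolist() for k,v in c.items() if k in('K','world_from_camera')},open('w2.json','w'))
s=readout.observe();print(s['tool_pos'],s['tool_rot'],np.round(c['world_from_camera'],3).tolist())
cv2.imwrite('pics/w2z.png',cv2.resize(im[20:250,140:540],(800,460),interpolation=2))
E
```

```text
[ 0.62022681 -0.11757064  0.31510176] [ 3.14146120e+00 -1.42788435e-04 -3.13339678e+00] [[-0.008, 0.962, 0.272, 0.547], [1.0, 0.008, 0.002, -0.118], [-0.001, 0.272, -0.962, 0.472], [0.0, 0.0, 0.0, 1.0]]
```

View pics/w2z.png

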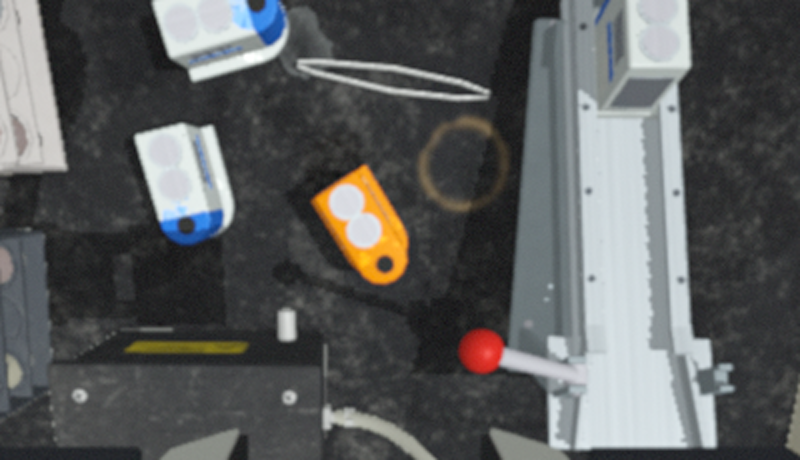

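The crop (2x, offset 140,20) shows A with its nose at (190,245) and tail corners at (136,135) and (184,124). B is partly cropped. The lip screws are at (588,191)/(676,192) and (592,278)/(681,280), the tail top edge of cartridge 1 runs (629,68)–(690,66), and the red ball is at (481,351).

```bash
python3 - <<'E'
from h import *
import json
c=json.load(open('w2.json'));c1=json.load(open('w1.json'))
P=lambda u,v,z:plane('wrist',(140+u/2,20+v/2),z,c)
def ball(im):
    h=cv2.cvtColor(im,cv2.COLOR_BGR2HSV);m=cv2.inRange(h,(0,150,90),(6,255,255))|cv2.inRange(h,(174,150,90),(180,255,255))
    n,l,s,ce=cv2.connectedComponentsWithStats(m);return [(s[i].tolist(),ce[i].round(1)) for i in range(1,n) if s[i,4]>15]
w=cv2.imread('pics/w2.png')
for f in['w2','top0','scene0']: print(f,ball(cv2.imread(f'pics/{f}.png')))
print('A',[P(*p,.052).round(4) for p in[(136,135),(184,124),(190,245),(166,152),(175,185),(186,226)]])
print('c1 tail top',[P(*p,.108).round(4) for p in[(629,68),(690,66)]])
# lip screws: iterate lane height
s24,c24=np.sin(np.radians(24)),np.cos(np.radians(24))
x0=.447
for pr in[((585,107),(672,107)),((588,191),(676,192)),((592,278),(681,280))]:
    out=[]
    for p in pr:
        z=.08
        for _ in range(30):
            q=P(*p,z); xl=(q[0]-x0+.0115*s24)/c24; z=.032+xl*s24+.0115*c24
        out.append(q.round(4))
    print('screw',out,'mid',((out[0]+out[1])/2).round(4))
cv2.imwrite('pics/w2b.png',np.hstack([cv2.resize(w[0:150,190:300],(440,600),interpolation=2),cv2.resize(w[0:75,410:500],(360,300),interpolation=2).repeat(2,0)]))
E
```

```text
w2 [([369, 184, 24, 23, 400], array([380.2, 195. ]))]
top0 [([547, 103, 32, 52, 1021], array([565. , 122.8])), ([323, 170, 6, 5, 25], array([325.6, 172. ])), ([94, 372, 12, 11, 76], array([100.3, 376.6]))]
scene0 [([343, 159, 6, 7, 29], array([345.8, 161.8])), ([0, 167, 16, 12, 103], array([  6.5, 171.9]))]
A [array([ 0.5257, -0.2551,  0.052 ]), array([ 0.5193, -0.2259,  0.052 ]), array([ 0.5909, -0.2268,  0.052 ]), array([ 0.5353, -0.2378,  0.052 ]), array([ 0.5546, -0.2337,  0.052 ]), array([ 0.5792, -0.2286,  0.052 ])]
c1 tail top [array([0.4944, 0.0157, 0.108 ]), array([0.4932, 0.0465, 0.108 ])]
screw [array([0.5097, 0.0063, 0.0725]), array([0.5093, 0.0555, 0.0723])] mid [0.5095 0.0309 0.0724]
screw [array([0.5552, 0.006 , 0.0928]), array([0.5553, 0.0548, 0.0928])] mid [0.5552 0.0304 0.0928]
screw [array([0.6005, 0.0062, 0.1129]), array([0.6011, 0.0545, 0.1132])] mid [0.6008 0.0304 0.113 ]
```

View pics/w2b.png

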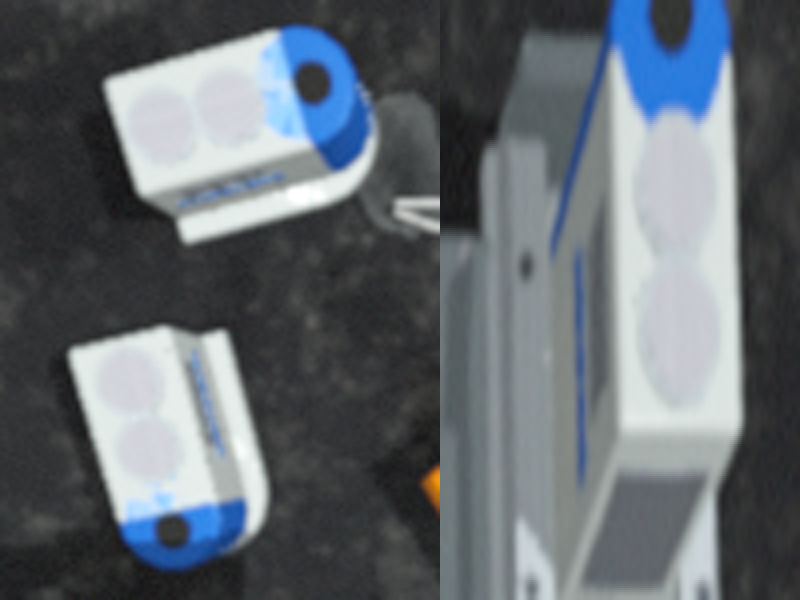

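The crop (4x, offset 190,0) shows B with tail corners (106,80)/(140,197), hole (312,82) and circles (162,127)/(230,107). A has tail corners (69,352)/(165,326), hole (172,530) and circles (130,380)/(148,450). The right panel is cartridge 1, with its tail top edge at its lower end.

```bash
python3 - <<'E'
from h import *
import json
c=json.load(open('w2.json'))
Q=lambda u,v,z=.052:plane('wrist',(190+(u+.5)/4-.5,(v+.5)/4-.5),z,c)[:2]
s24,c24=np.sin(np.radians(24)),np.cos(np.radians(24))
for n,t1,t2,c1,c2,h in[('A',(69,352),(165,326),(130,380),(148,450),(172,530)),('B',(106,80),(140,197),(162,127),(230,107),(312,82))]:
    a,b,p,q,r=[Q(*k) for k in(t1,t2,c1,c2,h)]
    d=r-p;phi=np.arctan2(d[1],d[0]);e=d/np.linalg.norm(d);tm=(a+b)/2
    lat=np.dot(p-tm,[-e[1],e[0]])
    print(n,'w',np.linalg.norm(a-b).round(4),'phi',np.degrees(phi).round(1),'from tail edge',np.degrees(np.arctan2(*(a-b)[::-1])).round(1),'tail',tm.round(4),'ctr from tail',(tm+.035*e).round(4),'along c1,c2,h',[np.dot(k-tm,e).round(4) for k in(p,q,r)],'lat c1',lat.round(4),'line ctr',(p+e*(.035-np.dot(p-tm,e))).round(4))
o=tri([ray('wrist',(380.2,195),c),ray('top',(325.6,172)),ray('scene',(345.8,161.8))]);print('ball',o)
b=o[0];zl=(b[2]-.032-.225*s24)/c24;th=np.pi-np.arcsin((zl-.024)/.094);print('zl',zl,th,'x0',b[0]-.225*c24+zl*s24,'y0',b[1]+.039-.094*np.cos(th))
E
```

```text
A w 0.0303 phi 12.4 from tail edge -75.5 tail [ 0.5221 -0.2418] ctr from tail [ 0.5563 -0.2343] along c1,c2,h [np.float64(0.012), np.float64(0.0328), np.float64(0.0575)] lat c1 0.0005 line ctr [ 0.5562 -0.2338]
B w 0.0315 phi 105.4 from tail edge -166.2 tail [ 0.4676 -0.2358] ctr from tail [ 0.4583 -0.2021] along c1,c2,h [np.float64(0.0119), np.float64(0.0324), np.float64(0.057)] lat c1 0.0001 line ctr [ 0.4582 -0.2021]
ball (array([ 0.61438915, -0.07092821,  0.21275271]), [np.float64(0.0008411168941374362), np.float64(0.0010153660815594096), np.float64(0.001071586720200537)])
zl 0.09768202158572353 2.240748614806086 x0 0.4485722766371433 y0 0.026440952401949144
```

B measures 31.5 mm wide at (0.458,-0.202), φ 105.4°, and A is at (0.556,-0.234), φ about 13°. The hole spacings agree between the two. The lane origin is about (0.450, 0.0305) with yaw near 0. I'll pick B first.

jog_arm(
  plan=[
    [-0.3,-0.2,-0.3,-0.09,0.1],
    [-0.6,-0.4,-0.6,-0.18,0.1],
    [-1,-0.58,-1,-0.27,0.1],
    [-1,-0.58,-1,-0.36,0.1],
    [-1,-0.58,-1,-0.46,0.1],
    [-1,-0.58,-1,-0.55,0.1],
    [-1,-0.58,-1,-0.65,0.1],
    [-1,-0.58,-1,-0.74,0.1],
    [-1,-0.58,-1,-0.835,0.1],
  ],
)

```text
time: 4.5
tool_pos: [0.5401, -0.1645, 0.2355]
tool_rot: [3.141, 0.001, 1.832]
contact_force: [-0.8, -0.0, 0.4]
opening: 0.0505
grip_force: 0.0
```

jog_arm(
  plan=[
    [-0.5,-0.3,-0.5,0,0.1],
    [-1,-0.58,-1,0,0.1],
    [-1,-0.58,-1,0,0.1],
  ],
)

```text
time: 4.8
tool_pos: [0.4568, -0.2107, 0.1529]
tool_rot: [-3.139, -0.003, 1.837]
contact_force: [1.1, 0.3, 0.5]
opening: 0.0504
grip_force: 0.0
```

jog_arm(
  plan=[
    [0,0,-0.5,0,0.1],
    [0,0,-0.8,0,0.1],
    [0,0,-0.8,0,0.1],
    [0,0,-0.8,0,0.1],
  ],
)

```text
time: 5.2
tool_pos: [0.4609, -0.2111, 0.0918]
tool_rot: [3.141, 0.001, 1.839]
contact_force: [0.0, 0.0, 0.6]
opening: 0.0503
grip_force: 0.0
```

```bash
python3 - <<'E'
from h import *
s=readout.observe();print(s['tool_pos'],s['tool_rot'])
im=cams.read_camera('wrist');cv2.imwrite('pics/w3.png',im)
E
```

```text
[ 0.46093566 -0.21113504  0.09175995] [3.14100770e+00 5.69598916e-04 1.83940887e+00]
```

View pics/w3.png

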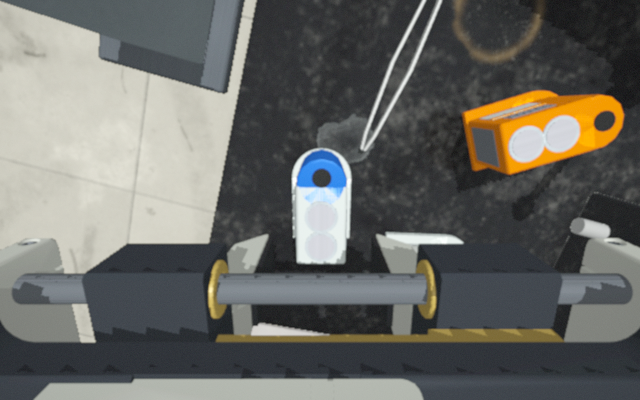

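The cartridge sits centred between the fingers (about x=321) with its axis aligned. I'll descend, grip and lift.

jog_arm(
  plan=[
    [0,0,-0.4,0,0.1],
    [0,0,-0.7,0,0.1],
    [0,0,-0.85,0,0.1],
    [0,0,-0.85,0,0.1],
    [0,0,-0.85,0,-1],
    [0,0,-0.85,0,-1],
    [0,0,-0.85,0,-1],
    [0,0,-0.85,0,-1],
  ],
  squeeze=15,
)

```text
time: 6.05
tool_pos: [0.4616, -0.2115, 0.0239]
tool_rot: [3.14, 0.002, 1.841]
contact_force: [0.1, 0.7, 6.8]
opening: 0.0317
grip_force: 15.0
```

jog_arm(
  plan=[
    [0,0,0.2,0,-1],
    [0,0,0.6,0,-1],
    [0,0,1,0,-1],
    [0,0,1,0,-1],
  ],
)

```text
time: 6.45
tool_pos: [0.4631, -0.2124, 0.1067]
tool_rot: [3.136, 0.006, 1.841]
contact_force: [0.1, 0.4, -1.9]
opening: 0.0319
grip_force: 15.0
```

B is gripped 31.7 mm wide, about 10 mm tailward of its centre. I'll carry it high over the bar to the landing and turn it 74.5°.

jog_arm(
  plan=[
    [0,0,0.4,0.08,-1],
    [0,0,1,0.17,-1],
    [0.3,0.3,1,0.26,-1],
    [0.6,0.6,1,0.35,-1],
    [0.84,1,1,0.44,-1],
    [0.84,1,1,0.53,-1],
    [0.84,1,1,0.62,-1],
    [0.84,1,1,0.71,-1],
    [0.84,1,1,0.8,-1],
    [0.84,1,1,0.828,-1],
  ],
)

```text
time: 7.45
tool_pos: [0.5276, -0.1308, 0.1816]
tool_rot: [3.141, -0.002, -3.137]
contact_force: [-0.3, -0.7, -0.7]
opening: 0.0319
grip_force: 15.0
```

jog_arm(
  plan=[
    [0,0,0.5,0,-1],
    [0.3,0.3,1,0,-1],
    [0.6,0.7,1,0,-1],
    [0.84,1,1,0,-1],
    [0.84,1,1,0,-1],
  ],
)

```text
time: 7.95
tool_pos: [0.5966, -0.0479, 0.2613]
tool_rot: [3.14, -0.001, -3.138]
contact_force: [0.3, -0.6, -1.4]
opening: 0.032
grip_force: 15.0
```

jog_arm(
  plan=[
    [0.1,0.2,0.29,0,-1],
    [0.5,0.6,0.29,0,-1],
    [0.84,1,0.29,0,-1],
    [0.84,1,0.29,0,-1],
    [0.84,1,0.29,0,-1],
  ],
)

```text
time: 8.45
tool_pos: [0.6622, 0.0291, 0.2839]
tool_rot: [-3.141, -0.003, -3.141]
contact_force: [-0.6, -0.9, -2.9]
opening: 0.0318
grip_force: 15.0
```

jog_arm(
  plan=[
    [0.06,0.02,-0.4,0,-1],
    [0.06,0.02,-0.8,0,-1],
    [0.06,0.02,-1,0,-1],
    [0.06,0.02,-1,0,-1],
  ],
)

```text
time: 8.85
tool_pos: [0.665, 0.029, 0.2027]
tool_rot: [3.142, -0.007, 3.14]
contact_force: [-0.2, 0.4, -1.8]
opening: 0.0322
grip_force: 15.0
```

jog_arm(
  plan=[
    [0,0,-0.2,0,-1],
    [0,0,-0.35,0,-1],
    [0,0,-0.35,0,-1],
    [0,0,-0.35,0,-1],
  ],
)

```text
time: 9.25
tool_pos: [0.6674, 0.0301, 0.1786]
tool_rot: [-3.142, 0.0, 3.141]
contact_force: [-0.4, -0.1, -0.9]
opening: 0.0317
grip_force: 15.0
```

```bash
python3 - <<'E'
from h import *
s=readout.observe();print(s['tool_pos'],s['contact_force'])
a=cams.read_camera('scene')[120:240,250:390];b=cams.read_camera('wrist')
cv2.imwrite('pics/p1.png',np.hstack([cv2.resize(a,(467,400),interpolation=2),b[:, 160:490]]))
E
```

```text
[0.66738989 0.03011443 0.17862973] [-0.37494621 -0.06223113 -0.86336605]
```

View pics/p1.png

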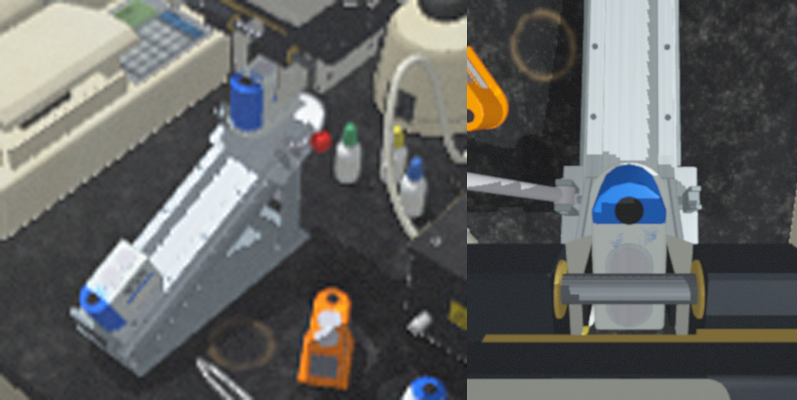

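In the wrist part of the picture the nose hole (x≈629) lines up with the mid-line of the lip screws (595/667), so the cartridge is centred over the landing. I'll press down with a light grip so it tilts onto the slope.

jog_arm(
  plan=[
    [0,0,-0.1,0,-1],
    [0,0,-0.16,0,-1],
    [0,0,-0.19,0,-1],
    [0,0,-0.22,0,-1],
    [0,0,-0.25,0,-1],
    [0,0,-0.28,0,-1],
    [0,0,-0.28,0,-1],
  ],
  squeeze=4,
)

```text
time: 10.05
tool_pos: [0.6671, 0.0306, 0.1555]
tool_rot: [3.141, -0.0, 3.142]
contact_force: [-2.9, -0.5, 1.1]
opening: 0.0322
grip_force: 4.0
```

```bash
python3 - <<'E'
from h import *
s=readout.observe();print(s['tool_pos'],s['contact_force'],s['opening'])
a=cams.read_camera('scene')[120:240,250:390];b=cams.read_camera('wrist')
cv2.imwrite('pics/p2.png',np.hstack([cv2.resize(a,(467,400),interpolation=2),b[:, 160:490]]))
E
```

```text
[0.66712869 0.03055398 0.15545245] [-2.88585828 -0.48587672  1.06418065] 0.03218794606792912
```

View pics/p2.png

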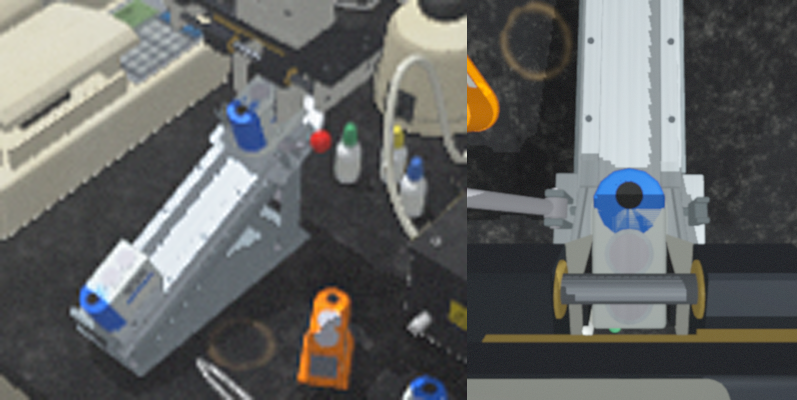

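It has tilted onto the slope, with its nose at (629,200) just above the lips. I'll release slightly and let it slide.

jog_arm(
  plan=[
    [0,0,0,0,-0.15],
    [0,0,0,0,-0.15],
    [0,0,0,0,-0.15],
    [0,0,0,0,-0.15],
    [0,0,0,0,-0.15],
    [0,0,0,0,-0.15],
  ],
)

```text
time: 10.75
tool_pos: [0.6674, 0.0306, 0.1555]
tool_rot: [3.141, 0.0, 3.142]
contact_force: [-0.0, -1.0, 0.2]
opening: 0.0389
grip_force: 0.0
```

```bash
python3 - <<'E'
from h import *
s=readout.observe();print(s['tool_pos'],s['contact_force'],s['opening'])
a=cams.read_camera('scene')[120:240,250:390];b=cams.read_camera('wrist')
cv2.imwrite('pics/p3.png',np.hstack([cv2.resize(a,(467,400),interpolation=2),b[:, 160:490]]))
E
```

```text
[0.66735423 0.03055988 0.15552358] [-0.0220404  -1.00894104  0.15326261] 0.03889894141744732
```

View pics/p3.png

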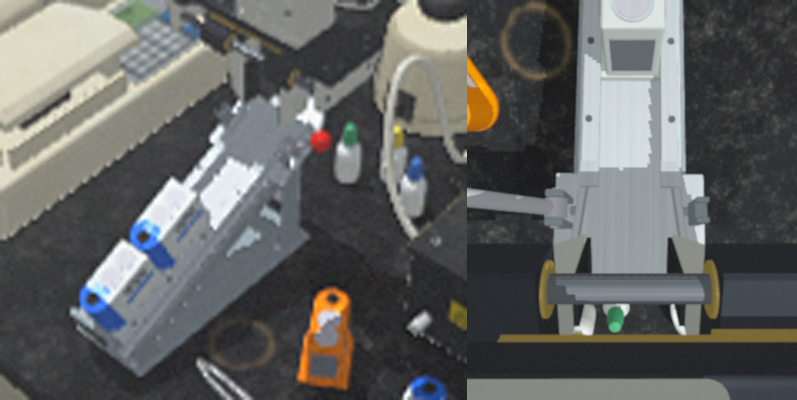

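B slid down nose first and sits nose to tail behind cartridge 1: tail at (632,50) in the wrist part, and two blue noses in the lane in the scene part. I'll check its position and the height of the vials near A before picking A.

```bash
python3 - <<'E'
from h import *
def blobs(f,roi):
    im=cv2.imread(f);h=cv2.cvtColor(im,cv2.COLOR_BGR2HSV);m=cv2.inRange(h,(108,150,60),(130,255,255));k=np.zeros_like(m);x0,y0,x1,y1=roi;k[y0:y1,x0:x1]=1
    n,l,s,ce=cv2.connectedComponentsWithStats(m*k);return [ce[i].round(1) for i in range(1,n) if s[i,4]>12]
t=blobs('pics/top0.png',(385,145,440,240));s=blobs('pics/scene0.png',(375,215,470,310))
print(len(t),len(s))
for a in t:
    for b in s:
        p,r=tri([ray('top',a),ray('scene',b)])
        if max(r)<.003 and -.02<p[2]<.2: print(a,b,p.round(3),round(max(r),4))
# cartridge noses in lane, scene: predicted blue-top centre vs blobs, from fresh scene picture
S,C=np.sin(np.radians(24)),np.cos(np.radians(24))
L=lambda x,y,z:np.array([.450+x*C-z*S,.0305+y,.032+x*S+z*C])
im=cams.read_camera('scene');cv2.imwrite('pics/s4.png',im)
print('pred hole px',[proj('scene',L(x,0,.052)).round(1) for x in(.0125,.0825)], 'blobs',blobs('pics/s4.png',(250,150,345,260)))
print('scene A hole pred', proj('scene',[.5792,-.2286,.052]).round(1), blobs('pics/s4.png',(320,225,395,285)))
E
```

```text
6 5
[411.4 158.1] [445.6 227.7] [ 0.678 -0.369  0.113] 0.0016
[418.3 176.2] [440.  246.7] [ 0.615 -0.391  0.112] 0.0021
[417.4 212.6] [409.4 272.1] [ 0.488 -0.38   0.129] 0.0026
pred hole px [array([278.4, 209.4]), array([293.5, 190.6])] blobs [array([295., 194.]), array([279.4, 212.7])]
scene A hole pred [379.1 235.6] [array([378. , 236.3]), array([388.8, 278.4])]
```

```bash
python3 - <<'E'
from h import *
import json
c1=json.load(open('w1.json'));c2=json.load(open('w2.json'))
def blobs(f,x1,y1,x0=0,y0=0):
    im=cv2.imread(f);h=cv2.cvtColor(im,cv2.COLOR_BGR2HSV);m=cv2.inRange(h,(108,140,60),(130,255,255));k=np.zeros_like(m);k[y0:y1,x0:x1]=1
    n,l,s,ce=cv2.connectedComponentsWithStats(m*k);return [(ce[i].round(1),s[i].tolist()) for i in range(1,n) if s[i,4]>12]
for b,s in blobs('pics/w2.png',200,250): print('w2',b,s,plane('wrist',b,.11,c2).round(3),'right edge y',plane('wrist',(s[0]+s[2],b[1]),.1,c2).round(3))
for b,s in blobs('pics/top0.png',440,245,385,145): print('top',b,s,plane('top',b,.11).round(3),'left edge',plane('top',(s[0],b[1]),.11).round(3),'rows x',plane('top',(b[0],s[1]),.11)[0].round(3),plane('top',(b[0],s[1]+s[3]),.11)[0].round(3))
E
```

```text
w2 [62.8 26.2] [27, 0, 79, 67, 2907] [ 0.472 -0.375  0.11 ] right edge y [ 0.47  -0.338  0.1  ]
w2 [84.4 84.9] [48, 67, 75, 38, 2129] [ 0.527 -0.364  0.11 ] right edge y [ 0.526 -0.329  0.1  ]
w2 [ 74.5 170.5] [43, 143, 73, 66, 2793] [ 0.617 -0.391  0.11 ] right edge y [ 0.618 -0.352  0.1  ]
w2 [104.4 224.6] [87, 209, 36, 32, 833] [ 0.68  -0.369  0.11 ] right edge y [ 0.684 -0.354  0.1  ]
top [411.3 158.2] [407, 154, 10, 10, 79] [ 0.68  -0.371  0.11 ] left edge [ 0.68  -0.356  0.11 ] rows x 0.694 0.659
top [418.2 176.2] [406, 165, 22, 20, 244] [ 0.617 -0.393  0.11 ] left edge [ 0.617 -0.351  0.11 ] rows x 0.656 0.586
top [410.9 202.2] [401, 197, 21, 11, 160] [ 0.527 -0.365  0.11 ] left edge [ 0.527 -0.331  0.11 ] rows x 0.545 0.507
top [417.5 212.6] [413, 208, 10, 10, 81] [ 0.491 -0.387  0.11 ] left edge [ 0.491 -0.371  0.11 ] rows x 0.507 0.473
top [413.1 223.9] [403, 219, 21, 11, 158] [ 0.453 -0.371  0.11 ] left edge [ 0.453 -0.336  0.11 ] rows x 0.47 0.432
top [421.4 234. ] [416, 232, 12, 5, 42] [ 0.418 -0.398  0.11 ] left edge [ 0.419 -0.379  0.11 ] rows x 0.425 0.408
```

B's spacing matches prediction. A tall vial cap at (0.527,-0.346), about 0.11 high, would foul the gripper body if I grip A at its tail half. So I'll grip A at its nose half first, move it clear, and regrip.

jog_arm(
  plan=[
    [0,0,0.4,0,-0.15],
    [0,0,0.8,0,-0.15],
    [0,0,1,0,-0.15],
  ],
)

```text
time: 11.2
tool_pos: [0.6682, 0.0305, 0.2388]
tool_rot: [-3.141, 0.004, 3.142]
contact_force: [0.7, 0.4, 0.7]
opening: 0.0388
grip_force: 0.0
```

jog_arm(
  plan=[
    [0,0,0.5,0,0.1],
    [0,-0.3,0.7,0.07,0.1],
    [-0.43,-0.7,0.7,0.145,0.1],
    [-0.43,-1,0.7,0.145,0.1],
  ],
)

```text
time: 11.6
tool_pos: [0.6293, -0.0502, 0.2912]
tool_rot: [3.14, -0.004, -2.91]
contact_force: [0.3, -1.2, 0.8]
opening: 0.0506
grip_force: 0.0
```

jog_arm(
  plan=[
    [-0.2,-0.5,0,0,0.1],
    [-0.43,-1,0,0,0.1],
    [-0.43,-1,0,0,0.1],
  ],
)

```text
time: 11.9
tool_pos: [0.5967, -0.1341, 0.2918]
tool_rot: [-3.14, -0.001, -2.919]
contact_force: [-0.8, 0.7, -0.1]
opening: 0.0503
grip_force: 0.0
```

jog_arm(
  plan=[
    [-0.2,-0.5,0,0,0.1],
    [-0.43,-1,0,0,0.1],
    [-0.43,-1,0,0,0.1],
  ],
)

```text
time: 12.2
tool_pos: [0.5625, -0.2134, 0.2915]
tool_rot: [-3.14, -0.001, -2.919]
contact_force: [-0.8, -0.0, -1.0]
opening: 0.0505
grip_force: 0.0
```

jog_arm(
  plan=[
    [0,-0.29,-0.5,0,0.1],
    [0,-0.29,-1,0,0.1],
    [0,-0.29,-1,0,0.1],
    [0,-0.29,-1,0,0.1],
  ],
)

```text
time: 12.6
tool_pos: [0.5647, -0.2318, 0.2121]
tool_rot: [3.141, -0.0, -2.913]
contact_force: [-0.0, 0.2, 2.0]
opening: 0.0506
grip_force: 0.0
```

```bash
python3 - <<'E'
from h import *
s=readout.observe();print(s['tool_pos'],s['tool_rot'],s['opening'])
c=cams.calibration('wrist');im=cams.read_camera('wrist')
h=cv2.cvtColor(im,cv2.COLOR_BGR2HSV);m=cv2.inRange(h,(100,120,60),(130,255,255));n,l,st,ce=cv2.connectedComponentsWithStats(m)
print([(st[i].tolist(),ce[i].round(1)) for i in range(1,n) if st[i,4]>50]);print('pred hole',proj('wrist',[.5792,-.2286,.052],c),'tail corners',[proj('wrist',p,c).round(1) for p in([.5257,-.2565,.052],[.5185,-.2262,.052])])
cv2.imwrite('pics/w5.png',im)
E
```

```text
[ 0.56469459 -0.2317851   0.21213542] [ 3.14081543e+00 -1.23824918e-04 -2.91317984e+00] 0.050556947803869615
[([115, 0, 107, 41, 3246], array([172.1,  15.9])), ([275, 0, 9, 9, 75], array([278.9,   3.7])), ([602, 0, 38, 33, 977], array([623.,  14.])), ([113, 33, 56, 54, 2232], array([140. ,  60.1])), ([114, 88, 101, 57, 3720], array([163. , 116.3])), ([598, 114, 42, 24, 360], array([619.7, 126.2])), ([612, 146, 6, 36, 118], array([614.4, 163.5])), ([78, 178, 99, 85, 4722], array([119.9, 216.8])), ([306, 185, 33, 25, 454], array([322.7, 198.6])), ([592, 190, 48, 19, 596], array([617. , 199.6])), ([607, 222, 5, 15, 56], array([609.2, 229. ]))]
pred hole [322.00863281 199.1629566 ] tail corners [array([306.1, 139.6]), array([339. , 139.4])]
```

A lies exactly as predicted (nose blob at x 322.7 against 322.0). I'll descend and grip, watching the contact force.

jog_arm(
  plan=[
    [0,0,-0.5,0,0.1],
    [0,0,-1,0,0.1],
    [0,0,-1,0,0.1],
  ],
  squeeze=15,
)

```text
time: 12.95
tool_pos: [0.5628, -0.231, 0.1291]
tool_rot: [3.137, -0.004, -2.913]
contact_force: [0.2, 0.2, 0.2]
opening: 0.0507
grip_force: 0.0
```

jog_arm(
  plan=[
    [0,0,-0.3,0,0.1],
    [0,0,-0.6,0,0.1],
    [0,0,-0.8,0,0.1],
    [0,0,-0.8,0,0.1],
  ],
)

```text
time: 13.35
tool_pos: [0.565, -0.2325, 0.0688]
tool_rot: [-3.141, 0.0, -2.913]
contact_force: [-0.5, 0.9, -0.1]
opening: 0.0506
grip_force: 0.0
```

jog_arm(
  plan=[
    [0,0,-0.2,0,0.1],
    [0,0,-0.4,0,0.1],
    [0,0,-0.54,0,0.1],
    [0,0,-0.54,0,0.1],
    [0,0,-0.54,0,-1],
    [0,0,-0.54,0,-1],
    [0,0,-0.54,0,-1],
    [0,0,-0.54,0,-1],
  ],
)

```text
time: 14.15
tool_pos: [0.5647, -0.2328, 0.0254]
tool_rot: [-3.141, 0.001, -2.914]
contact_force: [-0.3, 0.0, 5.1]
opening: 0.0318
grip_force: 15.0
```

jog_arm(
  plan=[
    [0,0,0.2,0,-1],
    [0,0,0.4,0,-1],
    [-0.4,0.12,0.4,0,-1],
    [-0.75,0.25,0.4,0,-1],
    [-0.75,0.25,0.2,0,-1],
    [-0.75,0.25,0.05,0,-1],
    [-0.75,0.25,0,0,-1],
    [-0.75,0.25,0,0,-1],
    [-0.75,0.25,0,0,0.1],
    [-0.75,0.25,0,0,0.1],
    [-0.75,0.25,0,0,0.1],
    [-0.75,0.25,0,0,0.1],
  ],
)

```text
time: 15.35
tool_pos: [0.5043, -0.2127, 0.0244]
tool_rot: [-3.142, 0.0, -2.914]
contact_force: [-0.1, -0.2, -0.6]
opening: 0.0504
grip_force: 0.0
```

jog_arm(
  plan=[
    [-0.12,-0.03,0,0,0.1],
    [-0.225,-0.053,0,0,0.1],
    [-0.225,-0.053,0,0,0.1],
    [-0.225,-0.053,0,0,-1],
    [-0.225,-0.053,0,0,-1],
    [-0.225,-0.053,0,0,-1],
    [-0.225,-0.053,0,0,-1],
  ],
)

```text
time: 16.05
tool_pos: [0.4863, -0.2169, 0.0244]
tool_rot: [-3.141, 0.0, -2.914]
contact_force: [-0.7, -0.1, 0.7]
opening: 0.0318
grip_force: 15.0
```

jog_arm(
  plan=[
    [0,0,0.3,0,-1],
    [0,0,0.7,0,-1],
    [0,0,1,0,-1],
    [0,0,1,0,-1],
  ],
)

```text
time: 16.45
tool_pos: [0.4879, -0.2178, 0.1073]
tool_rot: [-3.137, 0.004, -2.914]
contact_force: [-0.3, 0.5, -0.7]
opening: 0.0315
grip_force: 15.0
```

```bash
python3 - <<'E'
from h import *
s=readout.observe();print(s['tool_pos'],s['tool_rot'],s['opening'])
c=cams.calibration('wrist');im=cams.read_camera('wrist');cv2.imwrite('pics/w6.png',im)
h=cv2.cvtColor(im,cv2.COLOR_BGR2HSV);m=cv2.inRange(h,(100,120,60),(130,255,255));m[:,:250]=0;m[:,400:]=0;n,l,st,ce=cv2.connectedComponentsWithStats(m)
print([(st[i].tolist(),ce[i].round(1)) for i in range(1,n) if st[i,4]>50])
# dark label/tail: white mask extents above the gripper
w=cv2.inRange(h,(0,0,150),(180,60,255))[:245,270:380];print(np.argwhere(w).min(0)+[0,270],np.argwhere(w).max(0)+[0,270])
t=s['tool_pos'];b=t-np.array([0,0,.0245]);e=np.array([np.cos(s['tool_rot'][2]+np.pi),np.sin(s['tool_rot'][2]+np.pi),0])
for g in(.005,.010,.015): print(g,'tail top px',proj('wrist',b+[0,0,.052]+e*(-(.035-g)),c).round(1))
E
```

```text
[ 0.4879356  -0.2178202   0.10734613] [-3.13722683  0.0044479  -2.91355091] 0.03154826349709188
[([289, 327, 29, 8, 84], array([301.5, 332.1])), ([326, 332, 29, 2, 54], array([339.5, 332.5]))]
[  0 270] [244 379]
0.005 tail top px [322.3 216.8]
0.01 tail top px [322.3 228.2]
0.015 tail top px [322.3 239.3]
```

jog_arm(
  plan=[
    [0,0,0.4,0,-1],
    [0,0,0.8,-0.09,-1],
    [0,0,1,-0.18,-1],
    [0,0,1,-0.27,-1],
    [0,0,1,-0.36,-1],
    [0,0,1,-0.45,-1],
    [0,0,1,-0.54,-1],
    [0,0,1,-0.63,-1],
    [0,0,1,-0.715,-1],
    [0,0,1,-0.715,-1],
  ],
)

```text
time: 17.5
tool_pos: [0.4855, -0.2164, 0.1825]
tool_rot: [-3.141, -0.003, 2.245]
contact_force: [0.7, 0.0, -1.0]
opening: 0.0323
grip_force: 15.0
```

jog_arm(
  plan=[
    [0,0,0.4,-0.09,-1],
    [0,0,0.8,-0.18,-1],
    [0.2,0.2,1,-0.27,-1],
    [0.4,0.4,1,-0.36,-1],
    [0.6,0.6,1,-0.45,-1],
    [0.75,0.8,1,-0.54,-1],
    [0.75,1,1,-0.63,-1],
    [0.75,1,1,-0.715,-1],
    [0.75,1,1,-0.715,-1],
  ],
)

```text
time: 18.4
tool_pos: [0.5459, -0.1362, 0.2631]
tool_rot: [-3.14, 0.0, 1.126]
contact_force: [-0.6, -0.6, -1.9]
opening: 0.0322
grip_force: 15.0
```

jog_arm(
  plan=[
    [0,0,0.29,-0.09,-1],
    [0,0.2,0.29,-0.18,-1],
    [0.2,0.4,0.29,-0.27,-1],
    [0.4,0.6,0.29,-0.36,-1],
    [0.6,0.8,0.29,-0.45,-1],
    [0.75,1,0.29,-0.54,-1],
    [0.75,1,0.29,-0.63,-1],
    [0.75,1,0.29,-0.715,-1],
    [0.75,1,0.29,-0.715,-1],
  ],
)

```text
time: 19.3
tool_pos: [0.606, -0.0571, 0.2866]
tool_rot: [-3.141, 0.001, 0.004]
contact_force: [0.2, -0.2, -1.2]
opening: 0.0318
grip_force: 15.0
```

jog_arm(
  plan=[
    [0.2,0.3,0,0,-1],
    [0.5,0.7,0,0,-1],
    [0.74,1,0,0,-1],
    [0.74,1,0,0,-1],
    [0.74,1,0,0,-1],
  ],
)

```text
time: 19.8
tool_pos: [0.6652, 0.0231, 0.2865]
tool_rot: [3.141, 0.002, 0.006]
contact_force: [0.1, 0.3, -1.4]
opening: 0.0321
grip_force: 15.0
```

jog_arm(
  plan=[
    [0.025,0.093,-0.3,-0.003,-1],
    [0.025,0.093,-0.7,-0.003,-1],
    [0.025,0.093,-1,-0.003,-1],
    [0.025,0.093,-1,-0.003,-1],
  ],
)

```text
time: 20.2
tool_pos: [0.6648, 0.0292, 0.2036]
tool_rot: [-3.142, 0.008, -0.003]
contact_force: [0.0, 0.6, -1.7]
opening: 0.032
grip_force: 15.0
```

jog_arm(
  plan=[
    [0,0,-0.2,0,-1],
    [0,0,-0.35,0,-1],
    [0,0,-0.35,0,-1],
    [0,0,-0.35,0,-1],
    [0,0,-0.35,0,-1],
  ],
)

```text
time: 20.7
tool_pos: [0.6678, 0.0304, 0.1808]
tool_rot: [3.141, -0.002, -0.005]
contact_force: [-0.6, -0.5, -1.2]
opening: 0.0319
grip_force: 15.0
```

```bash
python3 - <<'E'
from h import *
s=readout.observe();print(s['tool_pos'],s['tool_rot'],s['contact_force'])
im=cams.read_camera('scene');old=cv2.imread('pics/s4.png');cv2.imwrite('pics/s5.png',im)
def bl(im):
    h=cv2.cvtColor(im,cv2.COLOR_BGR2HSV);m=cv2.inRange(h,(105,130,50),(130,255,255));m[:,:250]=0;m[:,350:]=0;m[270:]=0;n,l,st,ce=cv2.connectedComponentsWithStats(m)
    return [(st[i].tolist(),ce[i].round(1)) for i in range(1,n) if st[i,4]>12]
print(bl(im))
# the same for B just before pressing: crop in p1.png (scale 3.333, offset 250,120)
p=cv2.imread('pics/p1.png')[:,:467];h=cv2.cvtColor(p,cv2.COLOR_BGR2HSV);m=cv2.inRange(h,(105,130,50),(130,255,255));n,l,st,ce=cv2.connectedComponentsWithStats(m)
print([(st[i,4],(ce[i]*.3+[250,120]).round(1)) for i in range(1,n) if st[i,4]>120])
E
```

```text
[0.66780723 0.03037323 0.18075985] [ 3.14134307e+00 -1.79360830e-03 -4.51489838e-03] [-0.60779321 -0.53846069 -1.2287361 ]
[([319, 141, 10, 17, 135], array([323.4, 149.9])), ([289, 186, 13, 15, 76], array([294.8, 193.4])), ([274, 206, 13, 13, 81], array([279.6, 212.7]))]
[(np.int32(1424), array([323.6, 150.9])), (np.int32(217), array([374.5, 170.5])), (np.int32(873), array([280.1, 213.2])), (np.int32(640), array([378.4, 236.4]))]
```

The third cartridge is in the same spot as B was just before pressing (blob at (323.4,149.9) against (323.6,150.9)). I'll do the same press and release.

jog_arm(
  plan=[
    [0,0,-0.13,0,-1],
    [0,0,-0.19,0,-1],
    [0,0,-0.22,0,-1],
    [0,0,-0.25,0,-1],
    [0,0,-0.28,0,-1],
    [0,0,-0.31,0,-1],
    [0,0,-0.31,0,-1],
  ],
  squeeze=4,
)

```text
time: 21.45
tool_pos: [0.6671, 0.0306, 0.1546]
tool_rot: [3.142, 0.001, -0.005]
contact_force: [-2.3, -0.2, 1.4]
opening: 0.0324
grip_force: 4.0
```

jog_arm(
  plan=[
    [0,0,0,0,-0.15],
    [0,0,0,0,-0.15],
    [0,0,0,0,-0.15],
    [0,0,0,0,-0.15],
    [0,0,0,0,-0.15],
    [0,0,0,0,-0.15],
  ],
)

```text
time: 22.05
tool_pos: [0.6674, 0.0306, 0.1547]
tool_rot: [3.142, 0.0, -0.005]
contact_force: [-0.3, 0.0, 0.3]
opening: 0.0391
grip_force: 0.0
```

```bash
cat >> h.py <<'E'
def blues(im):
    h=cv2.cvtColor(im,cv2.COLOR_BGR2HSV);m=cv2.inRange(h,(105,130,50),(130,255,255));m[:,:250]=0;m[:,350:]=0;m[270:]=0;n,l,st,ce=cv2.connectedComponentsWithStats(m)
    return [(st[i].tolist(),ce[i].round(1)) for i in range(1,n) if st[i,4]>12]
E
python3 - <<'E'
from h import *
print(blues(cams.read_camera('scene')))
S,C=np.sin(np.radians(24)),np.cos(np.radians(24))
L=lambda x,y,z:np.array([.450+x*C-z*S,.0305+y,.032+x*S+z*C])
print([proj('scene',L(x,0,.045)).round(1) for x in(.005,.075,.145,.17)])
E
```

```text
[([304, 168, 13, 15, 89], array([309.7, 174.5])), ([289, 186, 13, 15, 89], array([294.7, 192.7])), ([274, 206, 13, 13, 78], array([279.6, 212.8]))]
[array([277.7, 212.4]), array([292.7, 193.6]), array([307.5, 175.1]), array([312.7, 168.6])]
```

All three noses are evenly spaced in the lane: scene steps (15,-20) and (15,-18) px against about (15,-18.7) predicted. Next is the retaining bar. I'll shut the fingers, move to the right of the red ball and turn 90°.

jog_arm(
  plan=[
    [0,0,0.4,0,-0.15],
    [0,0,0.8,0,-0.15],
    [0,0,1,0,-0.15],
  ],
)

```text
time: 22.4
tool_pos: [0.6683, 0.0305, 0.2381]
tool_rot: [3.141, -0.004, -0.005]
contact_force: [1.1, 0.2, -0.6]
opening: 0.0388
grip_force: 0.0
```

jog_arm(
  plan=[
    [0,0,0.25,0.09,-1],
    [0,0,0.25,0.18,-1],
    [-0.2,-0.2,0.25,0.27,-1],
    [-0.4,-0.4,0.25,0.36,-1],
    [-0.66,-0.6,0.25,0.45,-1],
    [-0.66,-0.8,0.25,0.54,-1],
    [-0.66,-1,0.25,0.63,-1],
    [-0.66,-1,0.25,0.72,-1],
    [-0.66,-1,0.25,0.81,-1],
    [-0.66,-1,0.25,0.9,-1],
    [-0.66,-1,0.25,1,-1],
    [-0.66,-1,0.25,1,-1],
  ],
)

```text
time: 23.6
tool_pos: [0.6145, -0.0495, 0.2548]
tool_rot: [3.141, 0.0, 1.568]
contact_force: [-0.7, -0.1, 0.0]
opening: 0.0004
grip_force: 0.0
```

jog_arm(
  plan=[
    [0,-0.4,0,0,-1],
    [0,-0.7,0,0,-1],
    [0,-0.7,0,0,-1],
  ],
)

```text
time: 23.9
tool_pos: [0.6144, -0.1082, 0.2546]
tool_rot: [-3.142, 0.001, 1.559]
contact_force: [0.2, 0.2, 0.5]
opening: 0.0007
grip_force: 0.0
```

jog_arm(
  plan=[
    [0,0,-0.3,0,-1],
    [0,0,-0.6,0,-1],
    [0,0,-0.71,0,-1],
    [0,0,-0.71,0,-1],
  ],
)

```text
time: 24.3
tool_pos: [0.6139, -0.1047, 0.1967]
tool_rot: [-3.139, -0.001, 1.565]
contact_force: [0.1, -0.6, -0.2]
opening: 0.0004
grip_force: 0.0
```

```bash
cat >> h.py <<'E'
def reds(im,roi):
    h=cv2.cvtColor(im,cv2.COLOR_BGR2HSV);m=cv2.inRange(h,(0,130,80),(7,255,255))|cv2.inRange(h,(173,130,80),(180,255,255));k=np.zeros_like(m);x0,y0,x1,y1=roi;k[y0:y1,x0:x1]=1
    n,l,s,ce=cv2.connectedComponentsWithStats(m*k);return [(s[i,4],ce[i].round(1)) for i in range(1,n) if s[i,4]>5]
E
python3 - <<'E'
from h import *
s=readout.observe();print(s['tool_pos'],s['tool_rot'],s['contact_force'],s['opening'])
im=cams.read_camera('scene');print(blues(im),reds(im,(280,120,370,200)),reds(cams.read_camera('top'),(270,140,350,230)))
E
```

```text
[ 0.61392961 -0.10469854  0.19674152] [-3.13899346e+00 -1.01339687e-03  1.56487175e+00] [ 0.05309133 -0.58059341 -0.19009528] 0.0004400193683743774
[([304, 168, 13, 15, 89], array([309.7, 174.5])), ([289, 186, 13, 15, 89], array([294.7, 192.7])), ([274, 206, 13, 13, 77], array([279.6, 212.9]))] [] [(np.int32(13), array([324.3, 171.8]))]
```

jog_arm(
  plan=[
    [0,0.1,0,0,-1],
    [0,0.2,0,0,-1],
    [0,0.3,0,0,-1],
    [0,0.4,0,0,-1],
    [0,0.5,0,0,-1],
    [0,0.6,0,0,-1],
    [0,0.7,0,0,-1],
    [0,0.8,0,0,-1],
    [0,0.9,0,0,-1],
    [0,1,0,0,-1],
  ],
)

```text
time: 25.4
tool_pos: [0.6145, -0.0247, 0.1979]
tool_rot: [-3.142, -0.0, 1.566]
contact_force: [0.1, -1.9, 0.5]
opening: 0.0006
grip_force: 0.3
```

jog_arm(
  plan=[
    [0,0.1,0,0,-1],
    [0,0.2,0,0,-1],
    [0,0.3,0,0,-1],
    [0.02,0.4,0,0,-1],
    [0.04,0.5,0,0,-1],
    [0.06,0.6,0,0,-1],
    [0.08,0.7,0,0,-1],
    [0.1,0.8,0,0,-1],
    [0.1,0.9,0,0,-1],
    [0.1,0.9,0,0,-1],
  ],
)

```text
time: 26.4
tool_pos: [0.6225, 0.0477, 0.1979]
tool_rot: [-3.142, -0.0, 1.567]
contact_force: [-0.5, -0.9, -0.4]
opening: 0.0007
grip_force: 0.0
```

```bash
python3 - <<'E'
from h import *
s=readout.observe();print(s['tool_pos'],s['contact_force'])
a=cams.read_camera('scene');b=cams.read_camera('top');cv2.imwrite('pics/s7.png',a);cv2.imwrite('pics/t7.png',b)
r=reds(a,(250,100,380,220));t=reds(b,(260,140,345,230));print(blues(a),r,t)
if r and t: print(tri([ray('top',t[0][1]),ray('scene',r[0][1])]))
S,C=np.sin(np.radians(24)),np.cos(np.radians(24))
for th in(1,.8,.6,.4,.2,0):
    y=-.039+.094*np.cos(th);z=.024+.094*np.sin(th);p=np.array([.45+.225*C-z*S,.0305+y,.032+.225*S+z*C]);print(th,p.round(3),proj('scene',p).round(1),proj('top',p).round(1))
E
```

```text
[0.62248087 0.04774358 0.19788417] [-0.45892525 -0.9260982  -0.38947457]
[([304, 168, 13, 15, 90], array([309.8, 174.5])), ([289, 186, 13, 15, 89], array([294.7, 192.7])), ([274, 206, 13, 13, 77], array([279.6, 212.9]))] [] []
1 [0.614 0.042 0.218] [315.5 142.7] [289.8 172.2]
0.8 [0.618 0.057 0.207] [312.9 142.6] [285.4 171.3]
0.6 [0.624 0.069 0.194] [311.3 143.4] [281.9 170.3]
0.4 [0.631 0.078 0.179] [310.7 144.9] [279.5 169.1]
0.2 [0.638 0.084 0.163] [311.1 147.1] [278.2 167.8]
0 [0.646 0.085 0.145] [312.5 149.9] [278.1 166.6]
```

jog_arm(
  plan=[
    [0.03,0.04,-0.07,0,-1],
    [0.06,0.08,-0.14,0,-1],
    [0.09,0.13,-0.21,0,-1],
    [0.12,0.17,-0.28,0,-1],
    [0.15,0.21,-0.35,0,-1],
    [0.18,0.26,-0.42,0,-1],
    [0.21,0.3,-0.48,0,-1],
    [0.23,0.33,-0.53,0,-1],
    [0.24,0.34,-0.55,0,-1],
    [0.24,0.34,-0.55,0,-1],
  ],
)

```text
time: 27.5
tool_pos: [0.6415, 0.0739, 0.1539]
tool_rot: [-3.141, 0.0, 1.566]
contact_force: [-1.1, -0.1, 0.4]
opening: 0.0007
grip_force: 0.6
```

jog_arm(
  plan=[
    [0,0,-0.03,0,-1],
    [0,0,-0.06,0,-1],
    [0,0,-0.06,0,-1],
  ],
)

```text
time: 27.8
tool_pos: [0.6421, 0.0738, 0.1519]
tool_rot: [3.139, -0.0, 1.566]
contact_force: [-5.5, -0.6, 13.0]
opening: 0.0002
grip_force: 6.9
```

jog_arm(
  plan=[
    [0,0,0.3,0,-1],
    [0,0,0.7,0,-1],
    [0,0,1,0,-1],
  ],
)

```text
time: 28.1
tool_pos: [0.6421, 0.074, 0.2311]
tool_rot: [3.14, -0.001, 1.566]
contact_force: [0.2, 0.8, 0.7]
opening: 0.0004
grip_force: 0.0
```

jog_arm(
  plan=[
    [0.3,-0.5,0.3,0,-1],
    [0,-1,0.6,0,-1],
    [0,-1,0.8,0,-1],
    [0,-1,0.8,0,-1],
  ],
)

```text
time: 28.5
tool_pos: [0.6426, -0.0076, 0.2962]
tool_rot: [3.136, 0.0, 1.564]
contact_force: [0.6, 0.7, 0.1]
opening: 0.0007
grip_force: 0.0
```

jog_arm(
  plan=[
    [-0.2,-0.5,0,0,-1],
    [-0.5,-1,0,0,-1],
    [-1,-1,0,0,-1],
    [-1,-1,0,0,-1],
    [-1,-1,0,0,-1],
  ],
)

```text
time: 29.0
tool_pos: [0.5616, -0.0855, 0.2929]
tool_rot: [3.141, -0.001, 1.566]
contact_force: [0.5, 0.7, 0.1]
opening: 0.0005
grip_force: 0.0
```

```bash
python3 - <<'E'
from h import *
s=readout.observe();print(s['tool_pos'],s['contact_force'])
a=cams.read_camera('scene');b=cams.read_camera('top');cv2.imwrite('pics/s8.png',a);cv2.imwrite('pics/t8.png',b)
r=reds(a,(250,100,380,220));t=reds(b,(260,140,345,230));print(blues(a),r,t)
if r and t: print(tri([ray('top',t[0][1]),ray('scene',r[0][1])]))
E
```

```text
[ 0.56158163 -0.08546273  0.29286871] [0.53066281 0.66356197 0.1286961 ]
[([304, 168, 13, 15, 88], array([309.7, 174.4])), ([289, 186, 13, 15, 89], array([294.7, 192.7])), ([274, 206, 13, 13, 78], array([279.6, 212.9]))] [(np.int32(18), array([311.6, 149.7]))] [(np.int32(20), array([278.2, 166.2]))]
(array([0.64538145, 0.08621878, 0.14636624]), [np.float64(0.0018920106976255313), np.float64(0.0018920106976255482)])
```

The ball triangulates to (0.645,0.086,0.146) against a predicted closed position of (0.646,0.0855,0.145), so the bar is down. Before handing in I'll measure the cartridges' holes once with the wrist camera.

jog_arm(
  plan=[
    [0.2,0.2,0.2,0.09,-1],
    [0.4,0.4,0.4,0.18,-1],
    [0.6,0.7,0.4,0.27,-1],
    [0.6,0.72,0.4,0.36,-1],
    [0.6,0.72,0.4,0.45,-1],
    [0.6,0.72,0.4,0.54,-1],
    [0.6,0.72,0.4,0.63,-1],
    [0.6,0.72,0.4,0.72,-1],
    [0.6,0.72,0.4,0.81,-1],
    [0.6,0.72,0.4,0.9,-1],
    [0.6,0.72,0.4,1,-1],
    [0.6,0.72,0.4,1,-1],
  ],
)

```text
time: 30.3
tool_pos: [0.6108, -0.0277, 0.3246]
tool_rot: [3.141, 0.0, 3.14]
contact_force: [-0.3, 0.3, -0.7]
opening: 0.0
grip_force: 0.0
```

jog_arm(
  plan=[
    [0.3,0.3,0,0,-1],
    [0.6,0.72,0,0,-1],
    [0.6,0.72,0,0,-1],
    [0.6,0.72,0,0,-1],
    [0.6,0.72,0,0,-1],
  ],
)

```text
time: 30.8
tool_pos: [0.6577, 0.0288, 0.3249]
tool_rot: [-3.141, -0.0, 3.135]
contact_force: [-0.4, -0.5, -0.5]
opening: 0.0004
grip_force: 0.0
```

```bash
python3 - <<'E'
from h import *
c=cams.calibration('wrist');im=cams.read_camera('wrist');cv2.imwrite('pics/w9.png',im);print(readout.observe()['tool_pos'])
h=cv2.cvtColor(im,cv2.COLOR_BGR2HSV);m=cv2.inRange(h,(100,110,50),(130,255,255))
S,C=np.sin(np.radians(24)),np.cos(np.radians(24))
n,l,st,ce=cv2.connectedComponentsWithStats(m)
L=lambda x,y,z:np.array([.450+x*C-z*S,.0305+y,.032+x*S+z*C])
print('pred holes',[proj('wrist',L(x,0,.052),c).round(1) for x in(.0127,.0827,.1527)])
T=np.array(c['world_from_camera'])
def lane(uv,zl):   # intersect ray with plane lane z=zl
    o,d=ray('wrist',uv,c);nrm=np.array([-S,0,C]);p0=L(0,0,zl);p=o+d*np.dot(p0-o,nrm)/np.dot(d,nrm);q=p-L(0,0,0);return np.round([q[0]*C+q[2]*S,q[1]],4)
for i in range(1,n):
    if st[i,4]>60 and 260<ce[i][0]<400:
        x,y,w,hh,a=st[i];g=cv2.cvtColor(im[y:y+hh,x:x+w],cv2.COLOR_BGR2GRAY);k=(g<55).astype(np.uint8)
        nn,ll,ss,cc=cv2.connectedComponentsWithStats(k)
        print(st[i].tolist(),ce[i].round(1),'ctr lane',lane(ce[i],.052),[(ss[j,4],(cc[j]+[x,y]).round(1),lane(cc[j]+[x,y],.052)) for j in range(1,nn) if ss[j,4]>12])
E
```

```text
[0.65762191 0.02843484 0.32522331]
pred holes [array([322.7, -38. ]), array([323.1,  23.9]), array([323.5,  89.6])]
[310, 15, 30, 15, 278] [324.2  22.2] ctr lane [0.0809 0.0011] [(np.int32(48), array([324.6,  23.7]), array([0.0825, 0.0015]))]
[309, 79, 31, 16, 312] [323.7  87.5] ctr lane [0.1505 0.0002] [(np.int32(41), array([323.9,  89.5]), array([0.1526, 0.0004]))]
```

The holes read 82.5 and 152.6 mm along the lane (expected 82.7 and 152.7), within 1.5 mm sideways. I'm handing in.

```bash
python3 -c "
from cell import ticket
print(ticket.hand_in())"
```

```text
the job is handed in; nothing more can be done
None
```

Both loose cartridges are in the lane, blue nose downhill behind the first one and within about 1.5 mm of their places by camera; the retaining bar is closed and the job is handed in at about 31 s (no verdict was returned).

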